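# Shut the purge valve, then take out its key

### The job

Shut the purge gas valve on the blue console: turn its black ball knob clockwise until it stops, with the yellow pointer at the red mark. Then turn the orange key in the grey key switch clockwise back to its home position, the only one where it comes out, draw it straight up and put it in the white key tray. Do not push or tip the beaker, the white bottle or the torch.

Things in the scene. Friction and masses are not known exactly. Their poses are not given: they have to be found in the camera images.
- valve_station: fixed blue wedge console, 160 (x) x 150 (y) mm; origin at the centre of its underside, front towards its own -x, z up. Its panel rises at 35 degrees towards the back, from 30 mm high at x = -80 mm to 121 mm at x = +50 mm, so the knob axis leans 35 degrees from vertical towards the front
- canopy (a point): middle of the lower front edge of the aluminium plate (105 x 150 x 6 mm) that stands over the console on two rear posts: 226 mm above the worktop, spanning console x = -25 to +80 and y = -75 to +75 mm. It overhangs the knob from behind, so the ball cannot be taken from straight above; come along the knob axis. Axes as the console's
- ball (a point): centre of the black ball knob, 44 mm across, polished (friction 0.3): slips unless gripped across its widest part. 48 mm out from the panel on a 12 mm stem; a 34 mm collar with a yellow pointer (31 mm from the axis) lies 5 to 11 mm off the panel. In the console's frame at x -47.5, y 0, z 111 mm. Its z axis is the knob axis, outward; its +y the pointer; it turns with the knob
- valve (a joint): angle of the ball knob: 0 = shut, against its stop (pointer at the red mark, towards the console's +y); it grows as the knob is turned counter-clockwise seen from outside, to 2.6 (open, near the green mark). It stays where it is left; turning takes 0.12 N m
- key_switch: fixed grey key switch box 76 x 76 x 60 mm with an aluminium face plate; origin at the centre of its underside, z up. The key stands in its centre. A slot 9 mm wide in the plate points along +x (towards a white dot): only with the key's bit under it (within 0.15 rad) will the key come out, straight up; a stop lies about 0.15 rad beyond. Orange dot on the +y side: the turned position
- key: loose key, 76 mm long, about 40 g, upright in the switch; origin at the bottom end of its 8 mm shaft (32 mm above the worktop in the switch), +z up the shaft, +x the way its bit points (12 mm out, 10 to 18 mm up). Home: its +x along the switch's +x; it starts turned 0.8 to 1.35 rad counter-clockwise from there (from above), and turns with hardly any resistance. Drawn 28 mm up it is clear
- key_bow (a point): centre of the key's orange bow, 62 mm above the key's origin: a flat block 30 mm wide (key x) x 9 mm thick (key y) x 28 mm tall (48 to 76 mm above the key's origin). Grip it across the 9 mm; its lower edge stands 20 mm above the face plate
- key_mid (a point): midpoint of the key's length, 38 mm from the origin
- key_tray: fixed white open tray 110 x 110 x 20 mm outside, walls 4 mm, inner floor about 5 mm above the worktop; origin at the centre of its underside
- beaker: loose clear glass beaker, 106 mm across, 132 mm tall, upright; origin at the centre of its underside; to be left alone
- wash_bottle: loose white bottle, 89 mm across, 200 mm tall, upright; origin at the centre of its underside; to be left alone
- torch_lamp: loose black torch standing on its orange head, 54 mm across, 176 mm tall; origin at the centre of its underside; to be left alone

How it is judged:
On the way, in this order (a step that is already met when the one before it is completed fails the run):
1. the valve is shut against its stop while the key is still in the switch (value of joint valve below 0.1 rad and z of key in the frame of key_switch below 0.04 m and horizontal distance between key and key_switch below 0.006 m), for 0.2 s.
2. the key is turned back to home, still in the switch (angle between the x axis of key and the x axis of key_switch, either way round below 0.35 rad and z of key in the frame of key_switch below 0.045 m and horizontal distance between key and key_switch below 0.006 m), for 0.1 s.
3. the key is drawn up out of the switch (z of key in the frame of key_switch above 0.062 m and horizontal distance between key and key_switch below 0.06 m), for 0.05 s.
At the end, for the whole second after the job is handed in: the valve is shut (within 0.12 rad of its stop) and the key lies or leans in the tray: its midpoint within 60 mm of the tray's centre seen from above and less than 55 mm above the tray's underside, at rest and released (value of joint valve below 0.12 rad and horizontal distance between key_mid and key_tray below 0.06 m and z of key_mid in the frame of key_tray below 0.055 m and linear speed of key below 0.03 m/s); the robot touches nothing.
It fails at once if the glass beaker is pushed more than 3 cm or tipped more than 0.3 rad (distance of beaker from where it was at the start of the episode above 0.03 m or angle between beaker's own z axis and vertical above 0.3 rad).
It fails at once if the white bottle is pushed more than 3 cm or tipped more than 0.3 rad (distance of wash_bottle from where it was at the start of the episode above 0.03 m or angle between wash_bottle's own z axis and vertical above 0.3 rad).
It fails at once if the torch is pushed more than 3 cm or tipped more than 0.3 rad (distance of torch_lamp from where it was at the start of the episode above 0.03 m or angle between torch_lamp's own z axis and vertical above 0.3 rad).
It also fails if it takes over 72 s, if anything falls off the work surface, if the arm or the gripper's body presses on something with over 40 N, if the wrist force passes 120 N, or if a joint passes its speed limit or range.

### The arm

A 7-joint arm with a two-finger parallel gripper is mounted at the origin on a cart in front of the work surface, level with it; the furniture and walls round the work are solid. World frame = base frame: x ahead of the robot, y to its left, z up, the work surface at z = 0. Lengths are in m, angles in rad, forces in N, time in s.
With the tool pointing down it reaches from about 0.35 to 0.9 m from the base axis. Payload 7.2 kg.
Tool frame: the origin (TCP) lies on the centre line of the jaws, within the pads' length; the fingertips stand 22 mm ahead of it and the grasp point (between the pads) lies 3 mm ahead of it; z points along the fingers, y is the line along which they close (so a half turn about z gives the same grasp; the last joint's range is limited). The gripper opens to 88 mm and grips with 3 to 60 N. Pads are 20 mm wide; open, the fingers measure 115 mm over their backs; the gripper's body (75 mm by 178 mm) begins 61 mm behind the grasp point.
Start: joints at [1.258, 0.411, -0.013, 1.596, 0.006, 1.134, -0.082], TCP at [0.151, -0.606, 0.245] pointing down, gripper open.
Joint ranges: [-2.95, 2.95], [-0.29, 1.99], [-1.47, 1.44], [0.14, 2.54], [-1.03, 4.17], [0.13, 1.85], [-2.86, 2.86]. Speed limits (rad/s): [2.39, 2.39, 3.01, 3.01, 3.14, 3.14, 3.14].

### API

Orientations are given as a 3x3 rotation matrix whose columns are the frame's x, y, z axes.
In Python, from workcell import robot gives the robot as it stands.
- The arm moves only by the shell command python3 -m creep 'ROWS'. ROWS is JSON, a list of rows, each an object of numbers: "fingers": the opening, from 0 (shut) to 1 (fully open); "dx", "dy", "dz": the shift along the world's x, y, z in mm; "ax", "ay", "az": the turn, a rotation vector about the world's x, y, z in rad. In form: [{"fingers": .., "dx": .., "dy": .., "dz": .., "ax": .., "ay": .., "az": ..}, ...]. A call has 1 to 8 rows; each row shifts and turns the commanded pose from where the row before left it; what a row does not reach is not made up. A row lasts 1/8 s, in which the tool goes at most 62.5 mm and 10.7 degrees, less where a joint would pass 70% of its speed; a pose out of reach is approached as far as the arm can. A call with a gripper value outside its range is refused whole. The fingers move at their own pace and stop on an object; the grip force is fixed at half the most. Time passes only in rows, so rows that do not move let the fingers close. It gives the time, the measured TCP pose, the force, the opening and the grip force at its end, in the units of the state.
- robot.state(): the state, without advancing time (a new reading comes with each control period).
- robot.capture(name): name is "scene" or "top" or "wrist"; returns a dict with "img" (480x640x3 uint8, red, green, blue), "fx", "fy", "cx", "cy" (pixels), "world_to_cam" (4x4, takes a point from world to camera coordinates); the wrist camera has in their place "T_tool_cam" (4x4, takes a point from camera to tool coordinates, whose origin is the TCP and whose axes are the flange's). Camera axes: x right, y down, z forward; pixel columns grow to the right and rows downward; lengths in m; the calibration is good to about 2 mm. A picture is of the moment at which its call begins: read the wrist's pose just before it. There is no depth.
- robot.job_done(): hands the job in; it is judged then, once.
The state is a dict: "time_s": time; "joint_positions": joint angles; "qvel": joint speeds; "joint_efforts": joint torques, N m; "eef_pos": TCP position; "tcp_rot": TCP orientation; "ft_force": force on the tool from outside, world axes, zero at the start; "moment": the same for the moment, N m; "width": finger opening in m; "grip_force": force on a finger pad.
Only numpy, scipy, OpenCV 4.12 (cv2) and the standard library are available. Lean on these libraries where they do the work, as an engineer would, in place of code of your own. Each camera call takes 0.05 s, during which the arm holds its last target. There are 200 camera calls.

## Working session

There is one attempt and no reset: what is moved stays moved. The work goes in short steps, Python scripts to look and compute and a shell command to move; the robot and the scene stay as the last step left them, time stands still between calls to the robot, and variables do not carry over. Pictures are saved under pics/ and viewed, at most 12 in all, crops included, and the job is handed in when it is done.

```bash
mkdir -p pics; ls; python3 - <<'E'
from workcell import robot
import cv2,json
for n in("scene","top"):
    c=robot.capture(n); cv2.imwrite(f"pics/{n}0.png",c["img"][:,:,::-1])
    print(n,c["fx"],c["fy"],c["cx"],c["cy"]); print(c["world_to_cam"])
s=robot.state(); print(s)
E
```

```text
pics
scene 506.7509363324771 506.7509363324771 328.8584762274037 230.1109774489455
[[-0.51716254 -0.85587493 -0.00458338  0.43523459]
 [-0.59383875  0.36267329 -0.71820863  0.39087083]
 [ 0.61635903 -0.36870881 -0.69581274  0.71978546]
 [ 0.          0.          0.          1.        ]]
top 598.5437015303387 598.5437015303387 318.906368156462 237.1827484880876
[[-0.1010598  -0.99487136 -0.0042299   0.22760673]
 [-0.97220932  0.09965846 -0.21184244  0.57074699]
 [ 0.21117752 -0.01729641 -0.97729468  1.10206607]
 [ 0.          0.          0.          1.        ]]
{'time_s': 0.1, 'joint_positions': array([ 1.25778684,  0.41179774, -0.01274412,  1.59690867,  0.00560712,
        1.13426416, -0.08222219]), 'qvel': array([ 0.00105881, -0.00139336,  0.00113297, -0.00234619,  0.00067047,
       -0.00068414,  0.00104196]), 'joint_efforts': array([ 2.91153112e-03, -5.89084911e+01,  6.43786099e-01, -2.91707414e+01,
       -5.38437255e-02,  1.45596880e-02,  5.43550459e-05]), 'eef_pos': array([ 0.1513719 , -0.60599267,  0.24392793]), 'tcp_rot': array([[ 9.70175211e-01,  2.42404399e-01, -4.09651553e-04],
       [ 2.42404730e-01, -9.70174373e-01,  1.27818845e-03],
       [-8.75949347e-05, -1.33936822e-03, -9.99999099e-01]]), 'ft_force': array([-0.41269796,  0.03722323,  0.44650616]), 'moment': array([ 0.03022002, -0.00868919,  0.0075024 ]), 'grip_force': 0.0, 'width': 0.08765125598688654}
```

View pics/scene0.png

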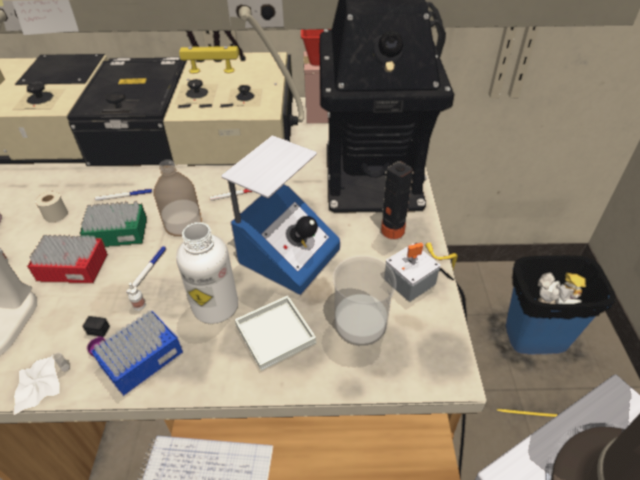

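View pics/top0.png

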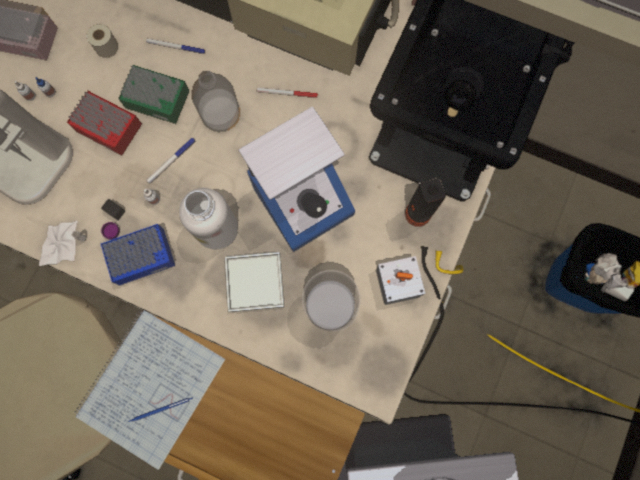

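The top view shows the console with the ball near (314,203), the canopy up and to the left of it, the tray (254,282), the key switch (401,279), the beaker (330,297) and the torch (424,203). The scene view shows the same, with the ball near (307,228) and the bow near (414,251). I'll zoom in for the details.

```bash
cat > h.py <<'E'
import numpy as np,cv2
from workcell import robot
def ray(c,uv):
    M=np.array(c["world_to_cam"]);R,t=M[:3,:3],M[:3,3]
    d=R.T@np.array([(uv[0]-c["cx"])/c["fx"],(uv[1]-c["cy"])/c["fy"],1]);return -R.T@t,d/np.linalg.norm(d)
def onz(c,uv,z):
    o,d=ray(c,uv);return o+d*(z-o[2])/d[2]
def tri(rays):
    A=sum(np.eye(3)-np.outer(d,d) for o,d in rays);b=sum((np.eye(3)-np.outer(d,d))@o for o,d in rays)
    p=np.linalg.solve(A,b);return p,[np.linalg.norm(np.cross(p-o,d)) for o,d in rays]
def wristcam():
    s=robot.state();c=robot.capture("wrist");T=np.eye(4);T[:3,:3]=s["tcp_rot"];T[:3,3]=s["eef_pos"]
    c["world_to_cam"]=np.linalg.inv(T@np.array(c["T_tool_cam"]));return c
def proj(c,p):
    q=np.array(c["world_to_cam"])@np.r_[p,1];return c["fx"]*q[0]/q[2]+c["cx"],c["fy"]*q[1]/q[2]+c["cy"]
def blobs(img,lo,hi,amin=20):
    m=cv2.inRange(cv2.cvtColor(img,cv2.COLOR_RGB2HSV),np.array(lo),np.array(hi))
    return [k for k in cv2.findContours(m,0,2)[0] if cv2.contourArea(k)>=amin]
E
python3 - <<'E'
from h import *
t=robot.capture("top");s=robot.capture("scene")
z=lambda i,x,y,w,h,f:cv2.resize(i[y:y+h,x:x+w],None,fx=f,fy=f,interpolation=cv2.INTER_CUBIC)
a=np.vstack([np.hstack([z(t["img"],240,110,125,140,3.2),z(s["img"],222,130,125,140,3.2)]),np.hstack([z(t["img"],372,250,62,56,6.4),z(s["img"],383,230,62,56,6.4)])[:, :800]])
a=cv2.resize(a,None,fx=.74,fy=.74);print(a.shape);cv2.imwrite("pics/z1.png",a[:,:,::-1])
for n,c in(("t",t),("s",s)):
    for nm,lo,hi in(("blue",(100,130,50),(125,255,255)),("orange",(5,170,150),(16,255,255)),("black",(0,0,0),(179,255,40))):
        for k in blobs(c["img"],lo,hi,12):
            (x,y),r=cv2.minEnclosingCircle(k)
            if 240<x<450 and 170<y<310: print(n,nm,cv2.contourArea(k),(round(x,1),round(y,1),round(r,1)),[round(v,2) for v in cv2.minAreaRect(k)[1]],round(cv2.minAreaRect(k)[2],1))
for z0 in [0,.06,.094]:print(z0,onz(t,(401,279),z0))
print(onz(t,(254,282),.01),onz(t,(314,203),.111))
E
```

```text
Traceback (most recent call last):
ValueError: all the input array dimensions except for the concatenation axis must match exactly, but along dimension 1, the array at index 0 has size 800 and the array at index 1 has size 794
```

```bash
python3 - <<'E'
from h import *
t=robot.capture("top");s=robot.capture("scene")
z=lambda i,x,y,w,h:cv2.resize(i[y:y+h,x:x+w],(300,int(300*h/w)),interpolation=cv2.INTER_CUBIC)
a=np.vstack([np.hstack([z(t["img"],240,110,125,140),z(s["img"],222,130,125,140)]),np.hstack([z(t["img"],372,250,62,54),z(s["img"],383,230,62,54)])])
print(a.shape);cv2.imwrite("pics/z1.png",a[:,:,::-1])
for n,c in(("t",t),("s",s)):
    for nm,lo,hi in(("blue",(100,130,50),(125,255,255)),("orange",(5,170,150),(16,255,255)),("black",(0,0,0),(179,255,40))):
        for k in blobs(c["img"],lo,hi,12):
            (x,y),r=cv2.minEnclosingCircle(k)
            if 240<x<450 and 170<y<310: print(n,nm,cv2.contourArea(k),(round(x,1),round(y,1),round(r,1)),[round(v,2) for v in cv2.minAreaRect(k)[1]],round(cv2.minAreaRect(k)[2],1))
for z0 in [0,.06,.094]:print(z0,onz(t,(401,279),z0))
print(onz(t,(254,282),.01),onz(t,(314,203),.111))
E
```

```text
(597, 600, 3)
t blue 358.0 (311.5, 219.5, 33.0) [26.52, 62.26] 60.9
t orange 40.0 (404.0, 275.5, 7.0) [14.0, 3.96] 8.1
t black 175.5 (426.5, 199.6, 15.5) [26.57, 21.41] 30.6
s blue 6784.5 (283.8, 239.7, 54.7) [97.58, 85.56] 45.0
s orange 109.0 (415.0, 249.5, 8.1) [13.0, 12.0] 90.0
s black 288.5 (302.6, 229.4, 13.6) [18.38, 26.16] 45.0
s black 58.0 (356.0, 209.5, 25.0) [2.0, 50.0] 90.0
s black 14.0 (416.0, 208.0, 7.1) [2.0, 14.0] 90.0
0 [0.50143193 0.01133905 0.        ]
0.06 [0.49361106 0.02021119 0.06      ]
0.094 [0.48917922 0.02523874 0.094     ]
[0.52401461 0.30605204 0.01      ] [0.64670979 0.17190219 0.111     ]
```

View pics/z1.png

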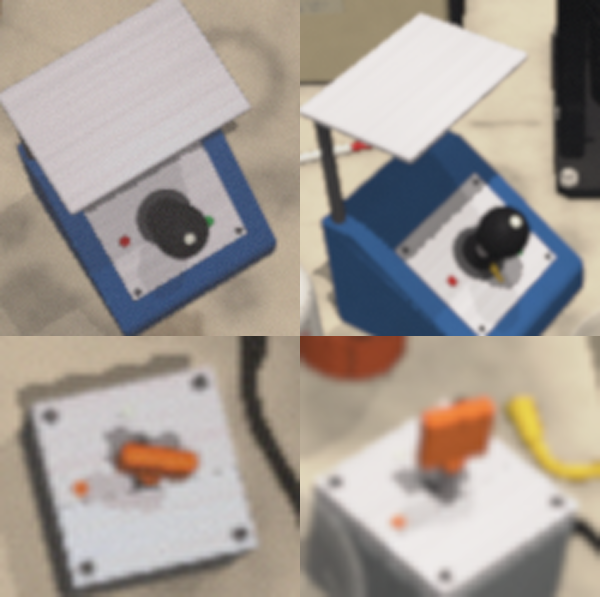

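The crop shows the yellow pointer below the ball, towards the front, at scene (304,242). The red mark is to its left and the green mark to its right, and the ball is at scene (307,228) and top (315,206). On the switch, the orange dot is on the left, so the switch's +x points up in the image and the key is turned. Now I'll compute positions.

```bash
python3 - <<'E'
from h import *
np.set_printoptions(precision=4,suppress=True)
t=robot.capture("top");s=robot.capture("scene")
T=lambda u,v:(240+u/2.4,110+v/2.4); S=lambda u,v:(222+(u-300)/2.4,130+v/2.4)
ball,e=tri([ray(t,T(180,230)),ray(s,S(504,235))]);print("ball",ball,e)
L=onz(t,T(76,213),.232);R=onz(t,T(249,104),.232);y=(L-R)/np.linalg.norm(L-R);print("canopy",L,R,np.linalg.norm(L-R))
L2=onz(s,S(300,108),.232);R2=onz(s,S(410,160),.232);print("scene canopy corners",L2,R2)
x=np.array([y[1],-y[0],0]);print("yaw",np.degrees(np.arctan2(x[1],x[0])))
mid=(L+R)/2; b2=mid-x*.0225;b2[2]=.111;print("ball from canopy",b2)
a=-x*np.sin(np.radians(35))+np.array([0,0,np.cos(np.radians(35))]);up=np.cross(y,a)*1
print("axis",a,"up",up)
for nm,uv in(("ptr",S(497,272)),("red",S(452,281))):
    o,d=ray(s,uv);h=-.040 if nm=="ptr" else -.048
    p=o+d*(((ball+a*h)-o)@a)/(d@a)-ball
    print(nm,"y",p@y,"up",p@up,"ang CCW from y",np.degrees(np.arctan2(p@np.cross(a,y),p@y)))
K=lambda u,v:(372+u/4.84,250+(v-336)/4.84)
c=[onz(t,K(*q),.06) for q in((50,416),(200,382),(239,534),(87,568))];sw=np.mean(c,0)
print("switch",sw,[np.linalg.norm(c[i]-c[i-1]) for i in range(4)])
sx=(c[0]+c[1]-c[2]-c[3]);print("sw yaw",np.degrees(np.arctan2(sx[1],sx[0])))
k0,k1=onz(t,K(118,455),.108),onz(t,K(198,462),.108);print("bow",(k0+k1)/2,k1-k0,np.degrees(np.arctan2(*(k1-k0)[1::-1])))
print("tray",[onz(t,q,.02)[:2] for q in((226,255),(282,253),(285,309),(227,311))])
print("beaker",onz(t,(331,300),.13),"torch",onz(t,(416,214),0.02),"bottle",onz(t,(200,208),.2))
E
```

```text
ball [0.6423 0.17   0.1051] [np.float64(0.0006210181173383509), np.float64(0.0006210181173384973)]
canopy [0.6278 0.2436 0.232 ] [0.6953 0.1146 0.232 ] 0.14562173263460698
scene canopy corners [0.7201 0.2925 0.232 ] [0.6247 0.2496 0.232 ]
yaw 27.60760580923945
ball from canopy [0.6416 0.1687 0.111 ]
axis [-0.5083 -0.2658  0.8192] up [0.7259 0.3796 0.5736]
ptr y 0.0022333883588822956 up -0.01997232305217365 ang CCW from y 83.61945464231633
red y 0.034653095804369906 up 0.0019160461815072077 ang CCW from y -3.1647876248490627
switch [0.4942 0.0187 0.06  ] [np.float64(0.06197436696365775), np.float64(0.06163695151708192), np.float64(0.062289987879849865), np.float64(0.061714251102608746)]
sw yaw 6.526051699532303
bow [0.4935 0.0198 0.108 ] [-0.0057 -0.0299  0.    ] -100.89993174660538
tray [array([0.5825, 0.3566]), array([0.5752, 0.2446]), array([0.4631, 0.2486]), array([0.4707, 0.3623])]
beaker [0.4597 0.1598 0.13  ] torch [ 0.6277 -0.0333  0.02  ] bottle [0.6333 0.3701 0.2   ]
```

```bash
python3 - <<'E'
from h import *
from scipy.spatial.transform import Rotation as Ro
np.set_printoptions(precision=4,suppress=True)
t=robot.capture("top");s=robot.capture("scene")
y=-np.array([-.4634,.8861,0]);a=np.array([-.5083,-.2658,.8192])
Rt=np.c_[np.cross(y,-a),y,-a];st=robot.state()
print((Ro.from_matrix(Rt)*Ro.from_matrix(st["tcp_rot"]).inv()).as_rotvec(),"pre",np.array([.642,.169,.109])+.1*a-st["eef_pos"])
print("beaker base",onz(t,(330,308),0),onz(s,(361,325),0))
z=lambda i,x,y,w,h:cv2.resize(i[y:y+h,x:x+w],(400,int(400*h/w)),interpolation=cv2.INTER_CUBIC)
cv2.imwrite("pics/z2.png",np.hstack([z(t["img"],280,245,100,100),z(s["img"],312,250,100,100)])[:,:,::-1])
E
```

```text
[ 0.2176 -0.5723  0.2296] pre [ 0.4397  0.7488 -0.0537]
beaker base [0.4579 0.16   0.    ] [0.4592 0.1612 0.    ]
```

View pics/z2.png

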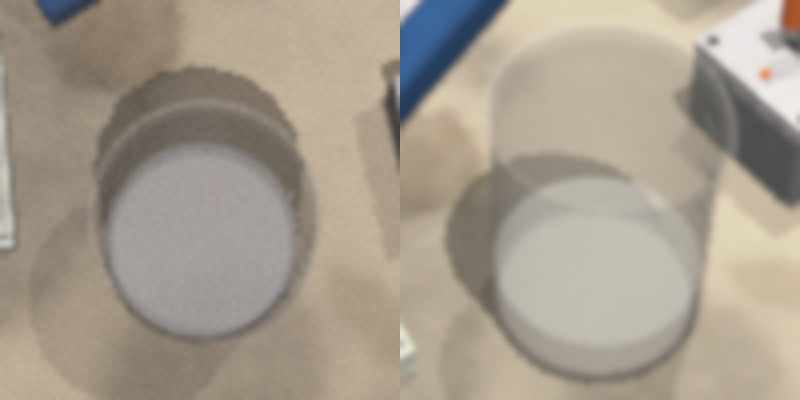

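Beaker: rim centre at top (331,297), base centre at scene (361,325). Both give about (0.46, 0.16), clear of the gripper. Moving to the pre-grasp on the knob axis.

```bash
python3 -m creep '[{"fingers":1,"dx":25,"dy":50,"dz":8},{"fingers":1,"dx":25,"dy":50,"dz":8},{"fingers":1,"dx":25,"dy":50,"dz":8},{"fingers":1,"dx":25,"dy":50,"dz":8},{"fingers":1,"dx":25,"dy":50,"dz":8},{"fingers":1,"dx":25,"dy":50,"dz":8},{"fingers":1,"dx":25,"dy":50,"dz":8},{"fingers":1,"dx":25,"dy":50,"dz":8}]'
python3 -m creep '[{"fingers":1,"dx":30,"dy":44,"dz":0,"ax":0.027,"ay":-0.0715,"az":0.029},{"fingers":1,"dx":30,"dy":44,"dz":0,"ax":0.027,"ay":-0.0715,"az":0.029},{"fingers":1,"dx":30,"dy":44,"dz":0,"ax":0.027,"ay":-0.0715,"az":0.029},{"fingers":1,"dx":30,"dy":44,"dz":0,"ax":0.027,"ay":-0.0715,"az":0.029},{"fingers":1,"dx":30,"dy":44,"dz":-20,"ax":0.027,"ay":-0.0715,"az":0.029},{"fingers":1,"dx":30,"dy":44,"dz":-25,"ax":0.027,"ay":-0.0715,"az":0.029},{"fingers":1,"dx":30,"dy":44,"dz":-35,"ax":0.027,"ay":-0.0715,"az":0.029},{"fingers":1,"dx":30,"dy":44,"dz":-35,"ax":0.027,"ay":-0.0715,"az":0.029}]'
```

```text
time_s: 1.5
eef_pos: [0.391, -0.2553, 0.1308]
tcp_rot: [[0.724, 0.465, 0.51], [0.383, -0.885, 0.263], [0.574, 0.005, -0.819]]
ft_force: [1.5, -0.2, -0.5]
width: 0.0877
grip_force: 0.0validation failed for argument at $[0]...
```

The first call was refused because the turn keys were missing, so only the second ran. No harm done; I'll continue from here.

```bash
python3 -m creep '[{"fingers":1,"dx":5,"dy":20,"dz":50,"ax":0,"ay":0,"az":0},{"fingers":1,"dx":10,"dy":30,"dz":50,"ax":0,"ay":0,"az":0},{"fingers":1,"dx":25,"dy":50,"dz":20,"ax":0,"ay":0,"az":0},{"fingers":1,"dx":30,"dy":52,"dz":0,"ax":0,"ay":0,"az":0},{"fingers":1,"dx":30,"dy":52,"dz":0,"ax":0,"ay":0,"az":0},{"fingers":1,"dx":30,"dy":52,"dz":0,"ax":0,"ay":0,"az":0},{"fingers":1,"dx":30,"dy":52,"dz":0,"ax":0,"ay":0,"az":0},{"fingers":1,"dx":10,"dy":52,"dz":0,"ax":0,"ay":0,"az":0}]'
python3 -m creep '[{"fingers":1,"dx":20,"dy":37,"dz":-20,"ax":0,"ay":0,"az":0},{"fingers":1,"dx":10,"dy":0,"dz":-30,"ax":0,"ay":0,"az":0},{"fingers":1,"dx":0,"dy":0,"dz":0,"ax":0,"ay":0,"az":0},{"fingers":1,"dx":0,"dy":0,"dz":0,"ax":0,"ay":0,"az":0}]'
python3 - <<'E'
from h import *
c=wristcam();cv2.imwrite("pics/w1.png",c["img"][:,:,::-1])
print(c["fx"],c["cx"],c["T_tool_cam"],robot.state()["joint_positions"])
print("ball proj",proj(c,[.642,.169,.109]))
E
```

```text
time_s: 2.5
eef_pos: [0.5586, 0.0984, 0.2512]
tcp_rot: [[0.726, 0.464, 0.508], [0.381, -0.886, 0.264], [0.573, 0.002, -0.82]]
ft_force: [-0.1, -1.5, -1.2]
width: 0.0879
grip_force: 0.0
time_s: 3.0
eef_pos: [0.5872, 0.1335, 0.2014]
tcp_rot: [[0.726, 0.464, 0.507], [0.382, -0.886, 0.263], [0.571, 0.002, -0.821]]
ft_force: [0.2, -0.6, 0.4]
width: 0.0877
grip_force: 0.0
346.9590528091295 314.4065586659275 [[ 6.47993279e-04 -9.61582623e-01 -2.74514917e-01  7.48031236e-02]
 [ 9.99999790e-01  6.25734406e-04  1.68653172e-04  1.58857044e-03]
 [ 9.59946920e-06 -2.74514969e-01  9.61582826e-01 -1.40007045e-01]
 [ 0.00000000e+00  0.00000000e+00  0.00000000e+00  1.00000000e+00]] [ 0.26940669  0.24615051 -0.55651334  2.15674598 -0.0530726   0.18039657
 -1.272517  ]
ball proj (np.float64(304.09458166850607), np.float64(237.6344596580157))
```

View pics/w1.png

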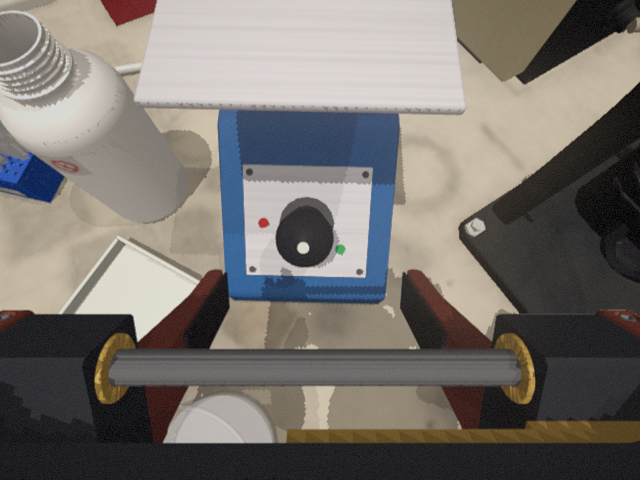

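The ball shows at (304,237), where the projection puts it, with the panel square in the image. The pointer is hidden below the ball, so it faces front. Approaching with about 15° of counter-clockwise lead, then closing.

```bash
python3 -m creep '[{"fingers":1,"dx":5,"dy":7,"dz":-10,"ax":-0.066,"ay":-0.035,"az":0.107},{"fingers":1,"dx":9,"dy":6,"dz":-15,"ax":-0.066,"ay":-0.035,"az":0.107},{"fingers":1,"dx":13,"dy":7,"dz":-22,"ax":0,"ay":0,"az":0},{"fingers":1,"dx":13,"dy":7,"dz":-22,"ax":0,"ay":0,"az":0},{"fingers":1,"dx":13,"dy":7,"dz":-21,"ax":0,"ay":0,"az":0},{"fingers":1,"dx":0,"dy":0,"dz":0,"ax":0,"ay":0,"az":0},{"fingers":1,"dx":0,"dy":0,"dz":0,"ax":0,"ay":0,"az":0}]'; python3 -c "
from workcell import robot;s=robot.state();print(s['joint_positions'],s['eef_pos'])"
```

```text
time_s: 3.92
eef_pos: [0.6222, 0.1549, 0.1383]
tcp_rot: [[0.588, 0.635, 0.502], [0.601, -0.758, 0.254], [0.541, 0.152, -0.827]]
ft_force: [-0.0, 0.8, -0.1]
width: 0.0878
grip_force: 0.0
[ 0.22600783  0.42853751 -0.58707813  2.11894065  1.02732026  0.12697288
 -2.06594995] [0.6221554  0.15485772 0.13826525]
```

Joint 6 ran into its lower limit, leaving 35 mm still to go. The ball doesn't care about tool lean, so I'll make the tool 8° steeper and finish the approach.

```bash
python3 -m creep '[{"fingers":1,"dx":0,"dy":0,"dz":0,"ax":-0.032,"ay":0.062,"az":0},{"fingers":1,"dx":0,"dy":0,"dz":0,"ax":-0.033,"ay":0.062,"az":0},{"fingers":1,"dx":0,"dy":0,"dz":0,"ax":0,"ay":0,"az":0},{"fingers":1,"dx":6,"dy":4,"dz":-9,"ax":0,"ay":0,"az":0},{"fingers":1,"dx":6,"dy":4.5,"dz":-9,"ax":0,"ay":0,"az":0},{"fingers":1,"dx":6,"dy":4.5,"dz":-9,"ax":0,"ay":0,"az":0},{"fingers":1,"dx":0,"dy":0,"dz":0,"ax":0,"ay":0,"az":0}]'; python3 -c "
from workcell import robot;s=robot.state();print(s['joint_positions'],s['eef_pos'])"
```

```text
time_s: 4.8
eef_pos: [0.6396, 0.1697, 0.109]
tcp_rot: [[0.647, 0.654, 0.392], [0.635, -0.747, 0.199], [0.423, 0.12, -0.898]]
ft_force: [-0.3, -0.6, 0.5]
width: 0.0874
grip_force: 0.0
[ 0.30901121  0.58295415 -0.78707989  1.97561086  0.93334022  0.40572696
 -1.93199444] [0.63955385 0.16971019 0.10900275]
```

```bash
python3 -m creep '[{"fingers":0,"dx":0,"dy":0,"dz":1,"ax":0,"ay":0,"az":0},{"fingers":0,"dx":0,"dy":0,"dz":1,"ax":0,"ay":0,"az":0},{"fingers":0,"dx":0,"dy":0,"dz":0,"ax":0,"ay":0,"az":0},{"fingers":0,"dx":0,"dy":0,"dz":0,"ax":0,"ay":0,"az":0},{"fingers":0,"dx":0,"dy":0,"dz":0,"ax":0,"ay":0,"az":0}]'; python3 -m creep '[{"fingers":0,"dx":0,"dy":0,"dz":0,"ax":0.039,"ay":0.02,"az":-0.09},{"fingers":0,"dx":0,"dy":0,"dz":0,"ax":0.039,"ay":0.02,"az":-0.09},{"fingers":0,"dx":0,"dy":0,"dz":0,"ax":0.039,"ay":0.02,"az":-0.09},{"fingers":0,"dx":0,"dy":0,"dz":0,"ax":0.039,"ay":0.02,"az":-0.09},{"fingers":0,"dx":0,"dy":0,"dz":0,"ax":0.039,"ay":0.02,"az":-0.09},{"fingers":0,"dx":0,"dy":0,"dz":0,"ax":0.039,"ay":0.02,"az":-0.09},{"fingers":0,"dx":0,"dy":0,"dz":0,"ax":0,"ay":0,"az":0}]'; python3 - <<'E'
from h import *
s=robot.state();print(s['joint_positions'],s['moment'])
c=robot.capture("scene");z=cv2.resize(c["img"][170:290,240:350],(550,600),interpolation=cv2.INTER_CUBIC);cv2.imwrite("pics/s2.png",z[:,:,::-1])
E
```

```text
time_s: 5.42
eef_pos: [0.6395, 0.1692, 0.1121]
tcp_rot: [[0.647, 0.653, 0.393], [0.634, -0.747, 0.199], [0.424, 0.12, -0.898]]
ft_force: [0.4, -0.1, 1.8]
width: 0.0429
grip_force: 30.0
time_s: 6.3
eef_pos: [0.6395, 0.1697, 0.1121]
tcp_rot: [[0.904, 0.174, 0.392], [0.102, -0.975, 0.198], [0.416, -0.139, -0.899]]
ft_force: [-0.6, 2.2, -1.2]
width: 0.0427
grip_force: 30.0
[ 0.21797695  0.53581889 -0.65971302  1.97901614  0.77233339  0.35208738
 -2.40443686] [0.50357071 0.7380583  0.24730559]
```

View pics/s2.png

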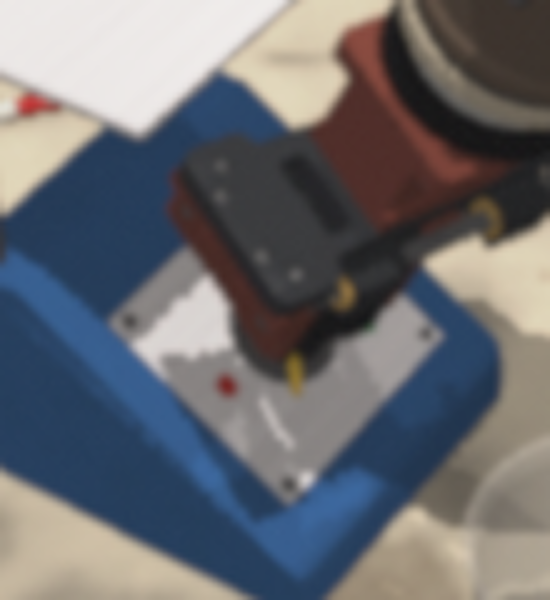

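The pointer is now at crop (294,378), which is scene (299,246). It moved towards the red mark at crop (226,385). Regrasping for the next stroke.

```bash
python3 - <<'E'
from h import *
c=robot.capture("scene");y=np.array([-.4634,.8861,0]);a=np.array([-.5083,-.2658,.8192]);ball=np.array([.641,.169,.109])
o,d=ray(c,(298.8,245.6));p=o+d*(((ball-.04*a)-o)@a)/(d@a)-ball
print(p@y,p@np.cross(y,a),np.degrees(np.arctan2(p@np.cross(a,y),p@y)))
E
python3 -m creep '[{"fingers":1,"dx":0,"dy":0,"dz":0,"ax":0,"ay":0,"az":0},{"fingers":1,"dx":0,"dy":0,"dz":0,"ax":0,"ay":0,"az":0},{"fingers":1,"dx":0,"dy":0,"dz":0,"ax":0,"ay":0,"az":0},{"fingers":1,"dx":0,"dy":0,"dz":0,"ax":-0.059,"ay":-0.03,"az":0.135},{"fingers":1,"dx":0,"dy":0,"dz":0,"ax":-0.059,"ay":-0.03,"az":0.135},{"fingers":1,"dx":0,"dy":0,"dz":0,"ax":-0.059,"ay":-0.03,"az":0.135},{"fingers":1,"dx":0,"dy":0,"dz":0,"ax":-0.059,"ay":-0.03,"az":0.135},{"fingers":1,"dx":0,"dy":0,"dz":0,"ax":0,"ay":0,"az":0}]'; python3 -m creep '[{"fingers":0,"dx":0,"dy":0,"dz":0,"ax":0,"ay":0,"az":0},{"fingers":0,"dx":0,"dy":0,"dz":0,"ax":0,"ay":0,"az":0},{"fingers":0,"dx":0,"dy":0,"dz":0,"ax":0,"ay":0,"az":0},{"fingers":0,"dx":0,"dy":0,"dz":0,"ax":0,"ay":0,"az":0}]'; python3 -m creep '[{"fingers":0,"dx":0,"dy":0,"dz":0,"ax":0.039,"ay":0.02,"az":-0.09},{"fingers":0,"dx":0,"dy":0,"dz":0,"ax":0.039,"ay":0.02,"az":-0.09},{"fingers":0,"dx":0,"dy":0,"dz":0,"ax":0.039,"ay":0.02,"az":-0.09},{"fingers":0,"dx":0,"dy":0,"dz":0,"ax":0.039,"ay":0.02,"az":-0.09},{"fingers":0,"dx":0,"dy":0,"dz":0,"ax":0.039,"ay":0.02,"az":-0.09},{"fingers":0,"dx":0,"dy":0,"dz":0,"ax":0.039,"ay":0.02,"az":-0.09},{"fingers":0,"dx":0,"dy":0,"dz":0,"ax":0,"ay":0,"az":0}]'; python3 - <<'E'
from h import *
s=robot.state();print(s['joint_positions'],s['moment'])
c=robot.capture("scene");z=cv2.resize(c["img"][210:280,260:330],(350,350),interpolation=cv2.INTER_CUBIC);cv2.imwrite("pics/s3.png",z[:,:,::-1])
for k in blobs(c["img"][:300],(20,130,90),(32,255,255),2): print(cv2.minAreaRect(k))
E
```

```text
0.018186437825767763 -0.015770639566873794 40.93067948418375
time_s: 7.4
eef_pos: [0.6401, 0.1683, 0.112]
tcp_rot: [[0.648, 0.652, 0.394], [0.633, -0.748, 0.197], [0.423, 0.122, -0.898]]
ft_force: [-0.3, 0.5, -0.9]
width: 0.088
grip_force: 0.0
time_s: 7.9
eef_pos: [0.6399, 0.1689, 0.1122]
tcp_rot: [[0.647, 0.653, 0.394], [0.634, -0.748, 0.197], [0.423, 0.122, -0.898]]
ft_force: [0.4, -0.3, 0.0]
width: 0.0512
grip_force: 0.0
time_s: 8.78
eef_pos: [0.6392, 0.1697, 0.1119]
tcp_rot: [[0.904, 0.174, 0.391], [0.103, -0.975, 0.196], [0.415, -0.137, -0.899]]
ft_force: [-2.9, 2.5, -1.6]
width: 0.0426
grip_force: 30.0
[ 0.21953409  0.53698057 -0.66341011  1.97844773  0.77790939  0.35629029
 -2.40938499] [0.49959374 0.9095626  0.37846622]
((200.0, 294.5), (9.0, 20.0), 90.0)
((575.9000244140625, 279.20001220703125), (22.360679626464844, 10.28591251373291), 26.56505012512207)
((439.9568786621094, 253.76724243164062), (34.40229415893555, 14.049790382385254), 23.198589324951172)
((293.2500305175781, 243.25003051757812), (2.1213202476501465, 2.8284268379211426), 45.0)
((132.0, 80.5), (5.0, 26.0), 90.0)
((209.0, 59.0), (26.0, 58.0), 90.0)
```

```bash
python3 -m creep '[{"fingers":1,"dx":0,"dy":0,"dz":0,"ax":0,"ay":0,"az":0},{"fingers":1,"dx":0,"dy":0,"dz":0,"ax":0,"ay":0,"az":0},{"fingers":1,"dx":0,"dy":0,"dz":0,"ax":0,"ay":0,"az":0},{"fingers":1,"dx":0,"dy":0,"dz":0,"ax":-0.059,"ay":-0.03,"az":0.135},{"fingers":1,"dx":0,"dy":0,"dz":0,"ax":-0.059,"ay":-0.03,"az":0.135},{"fingers":1,"dx":0,"dy":0,"dz":0,"ax":-0.059,"ay":-0.03,"az":0.135},{"fingers":1,"dx":0,"dy":0,"dz":0,"ax":-0.059,"ay":-0.03,"az":0.135},{"fingers":1,"dx":0,"dy":0,"dz":0,"ax":0,"ay":0,"az":0}]' >/dev/null; python3 -m creep '[{"fingers":0,"dx":0,"dy":0,"dz":0,"ax":0,"ay":0,"az":0},{"fingers":0,"dx":0,"dy":0,"dz":0,"ax":0,"ay":0,"az":0},{"fingers":0,"dx":0,"dy":0,"dz":0,"ax":0,"ay":0,"az":0},{"fingers":0,"dx":0,"dy":0,"dz":0,"ax":0,"ay":0,"az":0},{"fingers":0,"dx":0,"dy":0,"dz":0,"ax":0,"ay":0,"az":0}]'; python3 -m creep '[{"fingers":0,"dx":0,"dy":0,"dz":0,"ax":0.039,"ay":0.02,"az":-0.09},{"fingers":0,"dx":0,"dy":0,"dz":0,"ax":0.039,"ay":0.02,"az":-0.09},{"fingers":0,"dx":0,"dy":0,"dz":0,"ax":0.039,"ay":0.02,"az":-0.09},{"fingers":0,"dx":0,"dy":0,"dz":0,"ax":0.039,"ay":0.02,"az":-0.09},{"fingers":0,"dx":0,"dy":0,"dz":0,"ax":0,"ay":0,"az":0}]'; python3 -c "
from workcell import robot;print(robot.state()['moment'])"; python3 -m creep '[{"fingers":0,"dx":0,"dy":0,"dz":0,"ax":0.039,"ay":0.02,"az":-0.09},{"fingers":0,"dx":0,"dy":0,"dz":0,"ax":0.039,"ay":0.02,"az":-0.09},{"fingers":0,"dx":0,"dy":0,"dz":0,"ax":0,"ay":0,"az":0}]'; python3 - <<'E'
from h import *
s=robot.state();print(s['joint_positions'],s['moment'])
c=robot.capture("scene");z=cv2.resize(c["img"][200:290,260:350],(450,450),interpolation=cv2.INTER_CUBIC);cv2.imwrite("pics/s3.png",z[:,:,::-1])
for k in blobs(c["img"][200:260,250:340],(15,110,70),(34,255,255),1): print(cv2.minAreaRect(k))
E
```

```text
time_s: 10.45
eef_pos: [0.6396, 0.1693, 0.1121]
tcp_rot: [[0.647, 0.653, 0.394], [0.635, -0.747, 0.196], [0.422, 0.124, -0.898]]
ft_force: [1.0, -1.3, 0.3]
width: 0.043
grip_force: 30.0
time_s: 11.08
eef_pos: [0.6397, 0.1696, 0.1122]
tcp_rot: [[0.851, 0.35, 0.392], [0.295, -0.935, 0.195], [0.435, -0.05, -0.899]]
ft_force: [-1.3, 2.3, -1.8]
width: 0.0428
grip_force: 30.0
[0.26683644 0.54141979 0.07916247]
time_s: 11.45
eef_pos: [0.6398, 0.1697, 0.1124]
tcp_rot: [[0.903, 0.175, 0.391], [0.105, -0.975, 0.194], [0.416, -0.134, -0.9]]
ft_force: [-1.1, 3.0, 1.9]
width: 0.0429
grip_force: 30.0
[ 0.22186607  0.53793842 -0.66776457  1.97671224  0.78416078  0.36044724
 -2.41254541] [0.40496075 0.56676751 0.20363578]
((40.500003814697266, 41.000003814697266), (2.1213202476501465, 3.535533905029297), 45.0)
((58.73530197143555, 28.558826446533203), (2.6678919792175293, 5.093247413635254), 14.03624439239502)
((87.44117736816406, 12.2352933883667), (8.060433387756348, 2.915475845336914), 59.036251068115234)
```

View pics/s3.png

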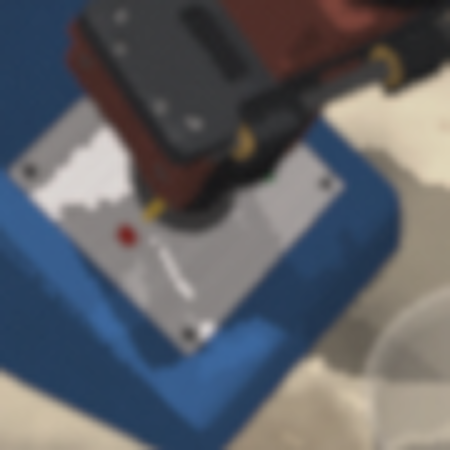

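The pointer at scene (290.6,241.8) is close to the red mark at (285.4,247). Checking the angle numerically.

```bash
python3 - <<'E'
from h import *
c=robot.capture("scene");y=np.array([-.4634,.8861,0]);a=np.array([-.5083,-.2658,.8192]);ball=np.array([.641,.169,.110])
for uv,h in(((290.6,241.8),.04),((285.4,247),.048),((293.2,243.2),.04),((298.8,245.6),.04)):
    o,d=ray(c,uv);p=o+d*(((ball-h*a)-o)@a)/(d@a)-ball
    print(p@y,p@np.cross(a,y),np.degrees(np.arctan2(p@np.cross(a,y),p@y)))
E
```

```text
0.026015444859964917 -0.0006773494781609371 -1.4914409720419186
0.037913468015735786 -0.0007082210883377977 -1.0701569300939904
0.02404687023106907 0.004934203046839475 11.595631852136057
0.01874521873672383 0.01627327112464914 40.96220112251122
```

Pointer and red mark agree at about -1°, so the valve is shut. Releasing and backing out along the tool axis.

```bash
python3 -m creep '[{"fingers":1,"dx":0,"dy":0,"dz":0,"ax":0,"ay":0,"az":0},{"fingers":1,"dx":0,"dy":0,"dz":0,"ax":0,"ay":0,"az":0},{"fingers":1,"dx":0,"dy":0,"dz":0,"ax":0,"ay":0,"az":0},{"fingers":1,"dx":-13,"dy":-6,"dz":30,"ax":0,"ay":0,"az":0},{"fingers":1,"dx":-14,"dy":-7,"dz":32,"ax":0,"ay":0,"az":0},{"fingers":1,"dx":-18,"dy":-9,"dz":42,"ax":0,"ay":0,"az":0},{"fingers":1,"dx":-20,"dy":-9,"dz":45,"ax":0,"ay":0,"az":0},{"fingers":1,"dx":0,"dy":0,"dz":0,"ax":0,"ay":0,"az":0}]'; python3 - <<'E'
from h import *
from scipy.spatial.transform import Rotation as Ro
np.set_printoptions(precision=4,suppress=True)
st=robot.state();b=np.radians(-10.9);y=np.array([np.cos(b),np.sin(b),0]);z=np.array([0,0,-1.]);Rt=np.c_[np.cross(y,z),y,z]
v=(Ro.from_matrix(Rt)*Ro.from_matrix(st["tcp_rot"]).inv()).as_rotvec();print(v,np.linalg.norm(v),st["joint_positions"])
c=robot.capture("scene");print("torch",onz(c,(394,234),0));print("bow top?",onz(c,(415,246),.1))
for n in("scene",):
    for k in blobs(c["img"][200:260,250:340],(15,110,70),(34,255,255),1): print(cv2.minAreaRect(k)[0])
E
```

```text
time_s: 12.55
eef_pos: [0.576, 0.1361, 0.2641]
tcp_rot: [[0.902, 0.17, 0.396], [0.1, -0.977, 0.191], [0.419, -0.133, -0.898]]
ft_force: [0.8, -0.5, 0.2]
width: 0.0878
grip_force: 0.0
[-0.4251  0.2338  1.2152] 1.3084877820201222 [ 0.6771  0.2903 -1.099   1.9724  0.3796  0.6024 -2.0398]
torch [ 0.6223 -0.0352  0.    ]
bow top? [0.4982 0.0182 0.1   ]
(41.250003814697266, 40.250003814697266)
```

```bash
python3 -m creep '[{"fingers":1,"dx":-10,"dy":-14.5,"dz":0,"ax":-0.053,"ay":0.029,"az":0.152},{"fingers":1,"dx":-10,"dy":-14.5,"dz":0,"ax":-0.053,"ay":0.029,"az":0.152},{"fingers":1,"dx":-10,"dy":-14.5,"dz":0,"ax":-0.053,"ay":0.029,"az":0.152},{"fingers":1,"dx":-10,"dy":-14.5,"dz":0,"ax":-0.053,"ay":0.029,"az":0.152},{"fingers":1,"dx":-10,"dy":-14.5,"dz":-6,"ax":-0.053,"ay":0.029,"az":0.152},{"fingers":1,"dx":-10,"dy":-14.5,"dz":-6,"ax":-0.053,"ay":0.029,"az":0.152},{"fingers":1,"dx":-10,"dy":-14.5,"dz":-6,"ax":-0.053,"ay":0.029,"az":0.152},{"fingers":1,"dx":-12,"dy":-14.5,"dz":-6,"ax":-0.053,"ay":0.029,"az":0.152}]';python3 -m creep '[{"fingers":1,"dx":0,"dy":0,"dz":-10,"ax":0,"ay":0,"az":0},{"fingers":1,"dx":0,"dy":0,"dz":0,"ax":0,"ay":0,"az":0}]'; python3 - <<'E'
from h import *
c=wristcam();cv2.imwrite("pics/w2.png",c["img"][:,:,::-1]);print(robot.state()["joint_positions"])
for z,p in(("bow",[.4935,.0198,.108]),):print(proj(c,p))
for k in blobs(c["img"],(3,150,110),(18,255,255),15):
    r=cv2.minAreaRect(k);print(r,onz(c,r[0],.108),[onz(c,q,.108)[:2].round(4) for q in cv2.boxPoints(r)])
E
```

```text
time_s: 13.6
eef_pos: [0.4928, 0.0214, 0.2352]
tcp_rot: [[0.182, 0.983, -0.006], [0.983, -0.182, -0.004], [-0.005, -0.005, -1.0]]
ft_force: [-0.2, 0.6, 0.2]
width: 0.0877
grip_force: 0.0
time_s: 13.85
eef_pos: [0.4927, 0.0223, 0.2256]
tcp_rot: [[0.189, 0.982, -0.005], [0.982, -0.189, -0.001], [-0.002, -0.004, -1.0]]
ft_force: [0.3, -0.5, -0.1]
width: 0.0874
grip_force: 0.0
[ 0.85727912  0.55779143 -1.35308971  1.87272812  0.5859521   1.20472629
 -0.88409047]
(np.float64(315.5209566303802), np.float64(237.9521748046922))
((475.6500244140625, 241.94998168945312), (6.640783309936523, 16.443843841552734), 71.56504821777344) [ 0.6147174  -0.00661517  0.108     ] [array([ 0.608 , -0.0049]), array([ 0.6201, -0.0029]), array([ 0.6214, -0.0083]), array([ 0.6093, -0.0103])]
((318.0, 238.0), (36.0, 12.0), 90.0) [0.49537627 0.01940274 0.108     ] [array([0.4935, 0.0343]), array([0.5025, 0.0326]), array([0.4973, 0.004 ]), array([0.488 , 0.0058])]
((446.42071533203125, 235.5482635498047), (31.2988338470459, 51.73409652709961), 40.23635482788086) [0.59295695 0.00279176 0.108     ] [array([ 0.5705, 
[... 739 characters left out ...]
3203, 0.1616]), array([0.3137, 0.1442]), array([0.306 , 0.1453])]
((74.0, 74.0), (22.0, 8.0), 90.0) [0.35350633 0.16532192 0.108     ] [array([0.3534, 0.1723]), array([0.3588, 0.1713]), array([0.3536, 0.1582]), array([0.3482, 0.1593])]
((31.349056243896484, 42.97169494628906), (15.984898567199707, 86.35320281982422), 2.4895529747009277) [0.33264966 0.18870369 0.108     ] [array([0.3151, 0.1652]), array([0.3391, 0.2132]), array([0.3492, 0.2108]), array([0.3257, 0.1627])]
((13.000001907348633, 57.99999237060547), (115.99998474121094, 25.999996185302734), 90.0) [0.31671091 0.18250859 0.108     ] [array([0.3229, 0.216 ]), array([0.3395, 0.2128]), array([0.31  , 0.1461]), array([0.2919, 0.1495])]
```

View pics/w2.png

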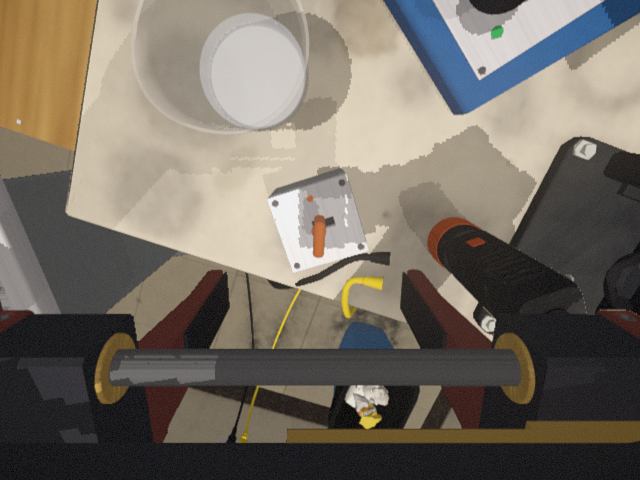

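The bow is upright in the image, centred at (318,238), between the fingers and lined up across its 9 mm. It measures (0.495, 0.019), matching the earlier fix. Descending and closing.

```bash
python3 -m creep '[{"fingers":0.5,"dx":1,"dy":-2.5,"dz":-30,"ax":0,"ay":0,"az":0},{"fingers":0.5,"dx":1,"dy":0,"dz":-35,"ax":0,"ay":0,"az":0},{"fingers":0.5,"dx":0,"dy":0,"dz":-35,"ax":0,"ay":0,"az":0},{"fingers":0.5,"dx":0,"dy":0,"dz":-20,"ax":0,"ay":0,"az":0},{"fingers":0.5,"dx":0,"dy":0,"dz":-8,"ax":0,"ay":0,"az":0},{"fingers":0.5,"dx":0,"dy":0,"dz":0,"ax":0,"ay":0,"az":0}]';python3 -m creep '[{"fingers":0,"dx":0,"dy":0,"dz":0,"ax":0,"ay":0,"az":0},{"fingers":0,"dx":0,"dy":0,"dz":0,"ax":0,"ay":0,"az":0},{"fingers":0,"dx":0,"dy":0,"dz":0,"ax":0,"ay":0,"az":0},{"fingers":0,"dx":0,"dy":0,"dz":0,"ax":0,"ay":0,"az":0},{"fingers":0,"dx":0,"dy":0,"dz":0,"ax":0,"ay":0,"az":0}]'; python3 -c "
from workcell import robot;s=robot.state();print(s['joint_positions'],s['ft_force'],s['moment'])"
```

```text
time_s: 14.65
eef_pos: [0.4953, 0.0195, 0.0995]
tcp_rot: [[0.187, 0.982, -0.003], [0.982, -0.187, -0.002], [-0.003, -0.003, -1.0]]
ft_force: [0.4, 0.3, 0.8]
width: 0.0441
grip_force: 0.0
time_s: 15.28
eef_pos: [0.4951, 0.0193, 0.0994]
tcp_rot: [[0.187, 0.982, -0.003], [0.982, -0.187, -0.002], [-0.003, -0.002, -1.0]]
ft_force: [-0.2, 0.0, 2.4]
width: 0.0109
grip_force: 30.0
[ 0.72274443  0.69552901 -1.17178818  1.99654201  0.7796679   0.99955298
 -1.02732581] [-0.24993206  0.01472736  2.42229247] [-0.04606249 -0.02722954 -0.01333956]
```

```bash
python3 -m creep '[{"fingers":0,"dx":0,"dy":0,"dz":0,"ax":0,"ay":0,"az":-0.14},{"fingers":0,"dx":0,"dy":0,"dz":0,"ax":0,"ay":0,"az":-0.14},{"fingers":0,"dx":0,"dy":0,"dz":0,"ax":0,"ay":0,"az":-0.14},{"fingers":0,"dx":0,"dy":0,"dz":0,"ax":0,"ay":0,"az":-0.14},{"fingers":0,"dx":0,"dy":0,"dz":0,"ax":0,"ay":0,"az":-0.14},{"fingers":0,"dx":0,"dy":0,"dz":0,"ax":0,"ay":0,"az":-0.14},{"fingers":0,"dx":0,"dy":0,"dz":0,"ax":0,"ay":0,"az":-0.14},{"fingers":0,"dx":0,"dy":0,"dz":0,"ax":0,"ay":0,"az":-0.14}]';python3 -m creep '[{"fingers":0,"dx":0,"dy":0,"dz":0,"ax":0,"ay":0,"az":-0.07},{"fingers":0,"dx":0,"dy":0,"dz":0,"ax":0,"ay":0,"az":-0.07},{"fingers":0,"dx":0,"dy":0,"dz":0,"ax":0,"ay":0,"az":0},{"fingers":0,"dx":0,"dy":0,"dz":0,"ax":0,"ay":0,"az":0}]'; python3 - <<'E'
from h import *
s=robot.state();print(s['joint_positions'],s['ft_force'],s['moment'])
c=robot.capture("top");t=robot.capture("scene")
z=lambda i,x,y,w,h:cv2.resize(i[y:y+h,x:x+w],(400,int(400*h/w)),interpolation=cv2.INTER_CUBIC)
cv2.imwrite("pics/k1.png",np.hstack([z(c["img"],365,240,70,70),z(t["img"],380,230,70,70)])[:,:,::-1])
E
```

```text
time_s: 16.27
eef_pos: [0.4952, 0.0194, 0.0994]
tcp_rot: [[0.967, 0.255, -0.003], [0.255, -0.967, 0.002], [-0.002, -0.003, -1.0]]
ft_force: [-0.1, 0.1, 1.1]
width: 0.0105
grip_force: 30.0
time_s: 16.77
eef_pos: [0.4951, 0.0194, 0.0993]
tcp_rot: [[0.992, 0.124, -0.003], [0.124, -0.992, 0.003], [-0.003, -0.003, -1.0]]
ft_force: [-0.1, 0.7, 4.1]
width: 0.0109
grip_force: 30.0
[ 0.55627183  0.54357981 -0.88973689  2.00534202  0.55617798  0.85648658
 -2.09034343] [-0.05115583  0.68719742  4.13707632] [0.03092944 0.03448377 0.02084793]
```

View pics/k1.png

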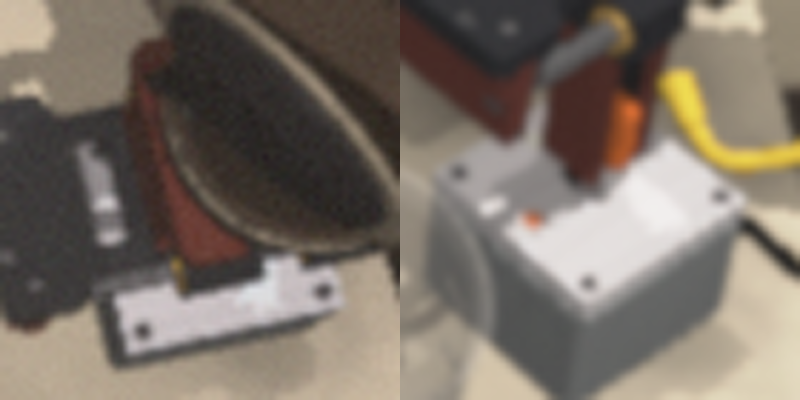

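Tool heading is 7.1° against the switch's 6.5°, with low forces; the scene crop shows the bow still in the jaws at (627,130). Test lift.

```bash
python3 -m creep '[{"fingers":0,"dx":0,"dy":0,"dz":3,"ax":0,"ay":0,"az":-0.01},{"fingers":0,"dx":0,"dy":0,"dz":3,"ax":0,"ay":0,"az":0},{"fingers":0,"dx":0,"dy":0,"dz":3,"ax":0,"ay":0,"az":0}]'; python3 -m creep '[{"fingers":0,"dx":0,"dy":0,"dz":5,"ax":0,"ay":0,"az":0},{"fingers":0,"dx":0,"dy":0,"dz":5,"ax":0,"ay":0,"az":0},{"fingers":0,"dx":0,"dy":0,"dz":5,"ax":0,"ay":0,"az":0}]'
```

```text
time_s: 17.25
eef_pos: [0.4948, 0.0191, 0.1082]
tcp_rot: [[0.994, 0.113, -0.004], [0.113, -0.994, 0.002], [-0.003, -0.003, -1.0]]
ft_force: [0.6, 0.4, 0.0]
width: 0.0109
grip_force: 30.0
time_s: 17.62
eef_pos: [0.495, 0.0193, 0.1236]
tcp_rot: [[0.994, 0.113, -0.003], [0.113, -0.994, 0.002], [-0.003, -0.003, -1.0]]
ft_force: [-0.3, 0.5, -1.0]
width: 0.0108
grip_force: 30.0
```

No resistance, so the key is coming out. Next I'll lift it clear, carry it over to the tray, and tilt 20° so it topples in a known direction.

```bash
python3 -m creep '[{"fingers":0,"dx":0,"dy":0,"dz":40,"ax":0,"ay":0,"az":0},{"fingers":0,"dx":0,"dy":0,"dz":45,"ax":0,"ay":0,"az":0},{"fingers":0,"dx":0,"dy":0,"dz":45,"ax":0,"ay":0,"az":0},{"fingers":0,"dx":6,"dy":40,"dz":6,"ax":0,"ay":0,"az":0},{"fingers":0,"dx":6,"dy":58,"dz":0,"ax":0,"ay":0,"az":0},{"fingers":0,"dx":6,"dy":58,"dz":0,"ax":0.01,"ay":-0.087,"az":0},{"fingers":0,"dx":6,"dy":58,"dz":0,"ax":0.01,"ay":-0.087,"az":0},{"fingers":0,"dx":6,"dy":58,"dz":0,"ax":0.01,"ay":-0.087,"az":0}]';python3 -m creep '[{"fingers":0,"dx":2,"dy":21,"dz":-20,"ax":0.01,"ay":-0.087,"az":0},{"fingers":0,"dx":0,"dy":0,"dz":-40,"ax":0,"ay":0,"az":0},{"fingers":0,"dx":0,"dy":0,"dz":0,"ax":0,"ay":0,"az":0}]'; python3 - <<'E'
from h import *
s=robot.state();print(s['joint_positions'],s['ft_force'])
c=robot.capture("scene");cv2.imwrite("pics/p1.png",c["img"][100:400,120:520][:,:,::-1])
E
```

```text
time_s: 18.62
eef_pos: [0.525, 0.293, 0.2596]
tcp_rot: [[0.96, 0.113, 0.258], [0.108, -0.994, 0.033], [0.26, -0.004, -0.966]]
ft_force: [1.2, -0.2, -0.6]
width: 0.0107
grip_force: 30.0
time_s: 19.0
eef_pos: [0.5253, 0.3114, 0.1968]
tcp_rot: [[0.936, 0.115, 0.334], [0.108, -0.993, 0.039], [0.336, -0.001, -0.942]]
ft_force: [0.3, 0.0, -0.2]
width: 0.0108
grip_force: 30.0
[-0.02352158  0.4284166  -0.88219373  1.908755    0.78046614  0.82604819
 -2.78047751] [ 0.32700754  0.00995178 -0.19195952]
```

View pics/p1.png

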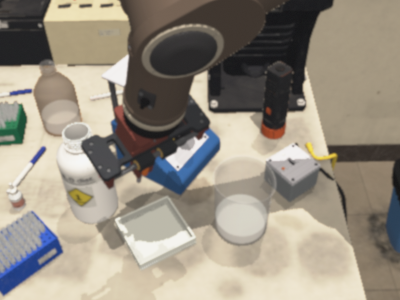

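The key is out of the switch, which stands empty at crop (290,170), and it's held above the tray at crop (155,230). The wrist joint is near its limit and the bottle looks close, so I'll check the bottle's position and yaw a little before descending.

```bash
python3 - <<'E'
from h import *
t=robot.capture("top");s=robot.capture("scene")
print(tri([ray(t,(203,202)),ray(s,(120+77,100+131))]),onz(s,(120+96,100+208),0))
E
python3 -m creep '[{"fingers":0,"dx":0,"dy":0,"dz":-20,"ax":0,"ay":0,"az":0.1},{"fingers":0,"dx":0,"dy":0,"dz":-20,"ax":0,"ay":0,"az":0.1},{"fingers":0,"dx":0,"dy":0,"dz":0,"ax":0,"ay":0,"az":0}]'; python3 -c "
from workcell import robot;s=robot.state();print(s['joint_positions'],s['ft_force'])"
```

```text
(array([0.64787337, 0.36933303, 0.19218265]), [np.float64(0.004068318989774333), np.float64(0.004068318989774449)]) [0.63662088 0.37707223 0.        ]
time_s: 19.52
eef_pos: [0.5278, 0.3107, 0.1593]
tcp_rot: [[0.896, 0.306, 0.323], [0.286, -0.952, 0.107], [0.34, -0.003, -0.941]]
ft_force: [0.1, 0.0, -0.1]
width: 0.011
grip_force: 30.0
[ 0.02800868  0.481931   -0.89923593  1.96274551  0.8540356   0.70928594
 -2.63719923] [ 0.08280058  0.01025755 -0.10617271]
```

```bash
python3 -m creep '[{"fingers":0,"dx":0,"dy":0,"dz":-30,"ax":0,"ay":0,"az":0},{"fingers":0,"dx":0,"dy":0,"dz":-30,"ax":0,"ay":0,"az":0},{"fingers":0,"dx":0,"dy":0,"dz":-15,"ax":0,"ay":0,"az":0},{"fingers":0,"dx":0,"dy":0,"dz":-7,"ax":0,"ay":0,"az":0},{"fingers":0,"dx":0,"dy":0,"dz":0,"ax":0,"ay":0,"az":0}]'; python3 -m creep '[{"fingers":0.5,"dx":0,"dy":0,"dz":0,"ax":0,"ay":0,"az":0},{"fingers":0.5,"dx":0,"dy":0,"dz":0,"ax":0,"ay":0,"az":0},{"fingers":0.5,"dx":0,"dy":0,"dz":0,"ax":0,"ay":0,"az":0},{"fingers":0.5,"dx":0,"dy":0,"dz":0,"ax":0,"ay":0,"az":0},{"fingers":0.5,"dx":0,"dy":0,"dz":20,"ax":0,"ay":0,"az":0},{"fingers":0.5,"dx":0,"dy":0,"dz":40,"ax":0,"ay":0,"az":0},{"fingers":0.5,"dx":0,"dy":0,"dz":50,"ax":0,"ay":0,"az":0},{"fingers":0.5,"dx":0,"dy":0,"dz":50,"ax":0,"ay":0,"az":0}]'; python3 -m creep '[{"fingers":0.5,"dx":0,"dy":0,"dz":50,"ax":0,"ay":0,"az":0},{"fingers":0.5,"dx":0,"dy":0,"dz":0,"ax":0,"ay":0,"az":0},{"fingers":0.5,"dx":0,"dy":0,"dz":0,"ax":0,"ay":0,"az":0}]';python3 - <<'E'
from h import *
c=robot.capture("scene");w=wristcam()
cv2.imwrite("pics/p2.png",np.hstack([c["img"][160:400,150:430],w["img"][:240,100:540]])[:,:,::-1])
for k in blobs(c["img"],(3,150,110),(18,255,255),8): r=cv2.minAreaRect(k);print(r[0],onz(c,r[0],.012))
E
```

```text
time_s: 20.15
eef_pos: [0.5279, 0.3129, 0.0786]
tcp_rot: [[0.895, 0.307, 0.325], [0.287, -0.952, 0.108], [0.342, -0.004, -0.94]]
ft_force: [-0.5, 0.3, -0.7]
width: 0.0108
grip_force: 30.0
time_s: 21.15
eef_pos: [0.5266, 0.3121, 0.2385]
tcp_rot: [[0.895, 0.309, 0.322], [0.29, -0.951, 0.108], [0.34, -0.003, -0.941]]
ft_force: [0.3, -0.3, -0.1]
width: 0.0438
grip_force: 0.0
time_s: 21.52
eef_pos: [0.5268, 0.3115, 0.2864]
tcp_rot: [[0.895, 0.308, 0.322], [0.289, -0.951, 0.107], [0.34, -0.002, -0.941]]
ft_force: [-1.4, 0.2, -1.0]
width: 0.0442
grip_force: 0.0
(292.75, 337.25) [0.49402587 0.28575513 0.012     ]
(392.7228698730469, 231.3201446533203) [ 0.62116601 -0.02962089  0.012     ]
(387.5, 210.5) [ 0.68233617 -0.05987992  0.012     ]
```

View pics/p2.png

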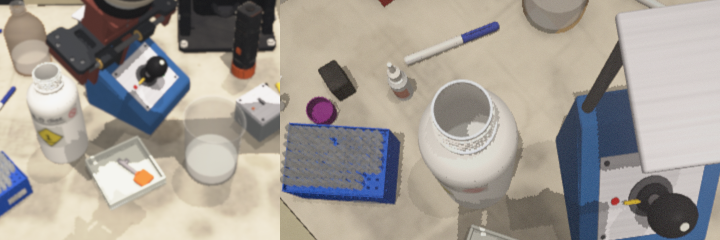

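The key lies inside the tray, with its bow at scene (293,337), which is (0.494, 0.286). On the right, the yellow pointer at (630,202) points straight at the red mark (614,201). The obstacles haven't moved and the gripper is clear, so I'm handing in.

```bash
python3 -c "
from workcell import robot;print(robot.job_done())"
```

```text
the job is handed in; nothing more can be done
None
```

I handed the job in at about 21.6 s: the valve is shut with its pointer at the red mark, the key lies released in the tray, and the beaker, bottle and torch were not touched; the judge gave no verdict.

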